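# Unlatch the portion carrier and hold its gate wide

### The arm

A 6-joint arm with a two-finger parallel gripper is mounted at the origin on a cart in front of the work surface, level with it; the furniture and walls round the work are solid. World frame = base frame: x ahead of the robot, y to its left, z up, the work surface at z = 0. Lengths are in m, angles in rad, forces in N, time in s.
With the tool pointing down it reaches from about 0.325 to 0.9 m from the base axis. Payload 6.1 kg.
Tool frame: the origin (TCP) lies on the centre line of the jaws, within the pads' length; the fingertips stand 8 mm ahead of it and the grasp point (between the pads) lies 11 mm behind it; z points along the fingers, y is the line along which they close (so a half turn about z gives the same grasp; the last joint's range is limited). The gripper opens to 87 mm and grips with 3 to 60 N. Pads are 19 mm wide; open, the fingers measure 117 mm over their backs; the gripper's body (75 mm by 190 mm) begins 51 mm behind the grasp point.
Start: joints at [1.126, 0.22, 1.526, -0, 1.395, -0.126], TCP at [0.196, 0.594, 0.231] pointing down, gripper open.
Joint ranges: [-2.98, 2.98], [-0.91, 2.08], [0.09, 2.57], [-1.24, 4.39], [0.2, 2.65], [-2.68, 2.68]. Speed limits (rad/s): [2.57, 2.57, 3.01, 3.14, 3.14, 3.14].

### API

Orientations are given as a rotation vector (axis times angle).
In Python, from bench import manip gives the robot as it stands.
- The arm moves only by the tool drive_tool, never from a script. Its argument "targets" is a list of rows, each a list of 4 numbers: the shift along the tool's x, y, z in m, then the turn about the tool's z in degrees. In form: [[x, y, z, yaw], ...]. A call has 1 to 10 rows; each row shifts and turns the commanded pose from where the row before left it, along the tool's axes as they then stand; what a row does not reach is not made up. A row lasts 1/8 s, in which the tool goes at most 62.5 mm and 10.7 degrees, less where a joint would pass 70% of its speed; a pose out of reach is approached as far as the arm can. A call with a gripper value outside its range is refused whole. "jaw" is the opening, from 0 (shut) to 1 (fully open), set as the call begins (left out, the last holds). The fingers move at their own pace and stop on an object; "force" is the grip in N (left out, the last holds). Time passes only in rows, so rows that do not move let the fingers close. It gives the time, the measured TCP pose, the force, the opening and the grip force at its end, in the units of the state.
- manip.observe(): the state, without advancing time (a new reading comes with each control period).
- manip.read_camera(name): name is "scene" or "side" or "wrist"; returns (picture, depth): 420x560x3 uint8, red, green, blue; 420x560 float32, m along the optical axis (not along the pixel's ray), 0 where there is no reading.
- manip.camera_info(name): a dict with "mtx" (3x3 intrinsics, pixels), "extrinsics" (4x4, takes a point from camera to world coordinates). Camera axes: x right, y up, looking along -z (the intrinsics and any distortion apply to the point x, -y, -z); pixel columns grow to the right and rows downward; lengths in m; the calibration is good to about 2 mm. The wrist camera is an equidistant fisheye: a pixel r from the principal point sees the ray r / f radians off the axis. A picture is of the moment at which its call begins: read the wrist's pose just before it. camera_info takes no time and is no camera call; for the wrist camera it gives the pose at the moment of the call.
- manip.job_done(): hands the job in; it is judged then, once.
Trained networks look in the newest picture that a camera, given by its name, has taken for a name from the list of things; names that differ only in an ending like _2 or _b are one class to them, and where a whole thing is asked for, a point or a joint stands for the part that bears it (a point fixed in the world has none). Each returns a list of dicts, best first, with "p" (0 to 1); they miss things now and then, are a little off and sometimes report something else, mostly with a low value. They report only what shows in the picture. A call takes as long as a camera call.
- manip.masks_of(query, camera): "pixels" (420x560 bool, what is visible of it).
- manip.pinpoint(query, camera): "point" ([x, y, z] in m, in the coordinates of the camera as it stood for that picture, good to about 4 mm: a listed point, or the origin of a listed thing).
The state is a dict: "clock": time; "joint_pos": joint angles; "qd": joint speeds; "joint_efforts": joint torques, N m; "position": TCP position; "tcp_rot": TCP orientation; "wrist_force": force on the tool from outside, world axes, zero at the start; "ft_torque": the same for the moment, N m; "opening": finger opening in m; "grasp_force": force on a finger pad.
Only numpy, scipy, OpenCV 4.12 (cv2) and the standard library are available. Lean on these libraries where they do the work, as an engineer would, in place of code of your own. Each camera call takes 0.05 s, during which the arm holds its last target. There are 200 camera calls.

### The job

Open the steel portion carrier: squeeze the red catch on its front rail fully in, then squeeze the yellow catch fully in, and only then draw the barred gate open by its black upright post, past the half-open detent, until it stands at about a right angle to the front. The hinge spring pulls it back, so finish while still gripping the post and holding the gate wide and still. Leave the omelette portions inside and the spice jar, salt mill and kitchen timer where they stand.

Things in the scene. Friction and masses are not known exactly. Their poses are not given: they have to be found in the camera images.
- carrier: Open-topped sheet-steel portion carrier, fixed, 150 (x) by 220 (y) by 110 mm high, on the right-hand table (its top is at z = 0.004). Origin at the centre of its underside; x from its front (gate) to its back, y to the left as the robot sees it. A fixed rail along the front top (105 mm above the table) carries two catches, the barred gate is below it. Yaw -0.7 to -0.3.
- gate_hinge (a point): Point on the gate's upright hinge axis, at the front left end of the carrier (carrier frame -82, 95 mm), 132 mm above the table.
- post_grip (a point): Grip point on the axis of the round black upright post, 132 mm above the table. The post is 16 mm thick, clear from 96 to 150 mm above the table, 50 mm in front of the gate and 145 mm along it from the hinge (153 mm from the hinge axis). Take it from above; it may turn between the fingers.
- gate (a joint): Angle of the barred gate (190 mm long, 100 mm high), rad: 0 shut, grows as it opens towards the robot, clockwise from above; stop at 1.75. Shut, either catch locks it. A hinge spring pulls it shut, 0.3 N m per rad (3 N at the post at 1.5 rad); a sprung detent at 0.7 to 1.05 takes about 5 N at the post to pass; let back slowly from beyond, the gate rests on it at about 1.05.
- red_catch: The red catch, the left or the right one, on the front rail: origin under its foot (56 x 24 x 6 mm), axes as the carrier's. A fixed steel plate stands at -y, the red tab at +y; both are 20 mm wide along x and reach to about 152 mm above the table; the foot ends at 111 mm. 25 mm or more is free beside each catch.
- red_squeeze (a point): Middle of the red catch, 137 mm above the table. The outer faces of plate (-y) and tab (+y) are each 22 mm from it along the carrier's y axis. Squeeze tab towards plate along y, from above; squeezed in they measure 30 mm over all, centred 7 mm to the plate's side (-y) of this point.
- yellow_catch: The yellow catch, alike but for its yellow tab, 90 mm along the rail from the red one; origin and axes likewise.
- yellow_squeeze (a point): The same point of the yellow catch as red_squeeze of the red one.
- red_tab (a joint): How far the red tab is squeezed, m: about 0 out (locked), 0.014 fully in (its hook clears the gate). A stiff slide: it takes about 5 N and stays where it is left.
- yellow_tab (a joint): The same for the yellow tab.
- portion_0: Square of omelette, 61x62x35 mm, on the carrier's floor; origin under its centre.
- portion_1: Square of omelette, 58x64x37 mm, on the carrier's floor; origin under its centre.
- spice_jar: Spice jar with red cap, 45 mm across, 106 mm high, on the left-hand table (as are mill and timer); origin under its centre.
- salt_mill: Salt shaker with grey cap, 44 mm across, 90 mm high; origin under its centre.
- kitchen_timer: Round white kitchen timer with red knob, 72 mm across, 47 mm high; origin under its centre.

How it is judged:
On the way, in this order (a step that is already met when the one before it is completed fails the run):
1. the red catch is squeezed in (11 mm or more of 14) (value of joint red_tab above 0.011 m), for 0.1 s.
2. then the yellow catch is squeezed in (11 mm or more of 14) (value of joint yellow_tab above 0.011 m), for 0.1 s.
3. the gate is swung past its detent, with the fingers on its post (value of joint gate above 1.2 rad and contact force between the fingers and gate above 1 N), for 0.1 s.
At the end, for the whole second after the job is handed in: The gate is held open at more than 1.4 rad (80 degrees) and still (under 0.1 rad/s), with the fingers gripping its post (more than 2 N); both catches are in (over 11 mm); portions, jar, mill and timer are within 30 mm of where they started (value of joint gate above 1.4 rad and velocity of joint gate between -0.1 and 0.1 rad/s and contact force between the fingers and gate above 2 N and value of joint each of red_tab, yellow_tab above 0.011 m and distance of each of portion_0, portion_1, spice_jar, salt_mill, kitchen_timer from where it was at the start of the episode below 0.03 m); the arm keeps its last pose, push and grip.
It fails at once if the yellow catch is squeezed while the red one is not in (value of joint yellow_tab above 0.009 m and value of joint red_tab below 0.009 m).
It fails at once if a portion, the jar, the mill or the timer is moved by more than 30 mm (distance of any of portion_0, portion_1, spice_jar, salt_mill, kitchen_timer from where it was at the start of the episode above 0.03 m).
It also fails if it takes over 54 s, if anything falls off the work surface, if the arm or the gripper's body presses on something with over 40 N, if the wrist force passes 120 N, or if a joint passes its speed limit or range.

## Working session

There is one attempt and no reset: what is moved stays moved. The work goes in short steps, Python scripts to look and compute and a tool call to move; the robot and the scene stay as the last step left them, time stands still between calls to the robot, and variables do not carry over. Pictures are saved under pics/ and viewed, at most 10 in all, crops included, and the job is handed in when it is done.

Besides the shell and the picture viewer there is one more tool, called as name(argument=value, ...), one argument or row to a line, values as JSON. drive_tool: Moves the arm, as the interface text tells. Its arguments: {"type":"object","properties":{"targets":{"type":"array"},"jaw":{"type":"number"},"force":{"type":"number"}},"required":["targets"]}

```bash
mkdir -p pics; cat > h.py <<'E'
import numpy as np, cv2
from scipy.spatial.transform import Rotation as R
from bench import manip
def w(cam,p):
    E=np.array(manip.camera_info(cam)["extrinsics"]); return E[:3,:3]@np.array(p)+E[:3,3]
def st():
    s=manip.observe(); r=R.from_rotvec(s["tcp_rot"]).as_matrix()
    print("t",round(s["clock"],2),"p",np.round(s["position"],4),"x",np.round(r[:,0],3),"y",np.round(r[:,1],3),"z",np.round(r[:,2],3),"q",np.round(s["joint_pos"],2),"F",np.round(s["wrist_force"],1),"op",round(s["opening"],4),"g",s["grasp_force"])
    return s,r
def find(cam,names):
    for n in names:
        for d in manip.pinpoint(n,cam)[:2]: print(cam,n,round(d["p"],2),np.round(w(cam,d["point"]),4))
E
python3 - <<'E'
from h import *
st()
for c in ["scene","side"]:
    im,_=manip.read_camera(c); cv2.imwrite(f"pics/{c}0.png",im[:,:,::-1])
    find(c,["carrier","red_squeeze","yellow_squeeze","red_catch","yellow_catch","post_grip","gate_hinge"])
E
```

```text
t 0.0 p [0.1956 0.593  0.2294] x [-0.95   0.313  0.   ] y [ 0.313  0.95  -0.002] z [-0.001 -0.002 -1.   ] q [ 1.13  0.22  1.53  0.    1.39 -0.13] F [-0.1  0.2  0.6] op 0.0869 g 0.0
scene carrier 0.81 [ 0.6143 -0.295   0.0051]
scene carrier 0.23 [ 0.6506 -0.2616  0.0126]
scene red_squeeze 0.8 [ 0.5405 -0.3127  0.1422]
scene red_squeeze 0.57 [ 0.5784 -0.2325  0.1107]
scene yellow_squeeze 0.75 [0.4663 0.1597 0.0014]
scene yellow_squeeze 0.7 [ 0.5848 -0.2339  0.1383]
scene red_catch 0.82 [ 0.543  -0.3093  0.1073]
scene yellow_catch 0.93 [ 0.5784 -0.2256  0.1131]
scene post_grip 0.97 [ 0.4752 -0.2733  0.1361]
scene post_grip 0.68 [ 0.5862 -0.2291  0.1394]
scene gate_hinge 0.62 [ 0.5848 -0.1731  0.1335]
scene gate_hinge 0.17 [0.4662 0.0447 0.0009]
side carrier 0.71 [ 0.6081 -0.2977  0.0018]
side red_squeeze 0.65 [ 0.5355 -0.3171  0.1412]
side red_squeeze 0.53 [ 0.5749 -0.2387  0.1374]
side yellow_squeeze 0.59 [ 0.5737 -0.2356  0.1368]
side red_catch 0.74 [ 0.5364 -0.3131  0.1068]
side yellow_catch 0.75 [ 0.5797 -0.2359  0.1075]
side post_grip 0.86 [ 0.47   -0.2836  0.1377]
side post_grip 0.64 [ 0.4632  0.0441 -0.0046]
side gate_hinge 0.6 [ 0.5839 -0.174   0.1362]
```

View pics/scene0.png

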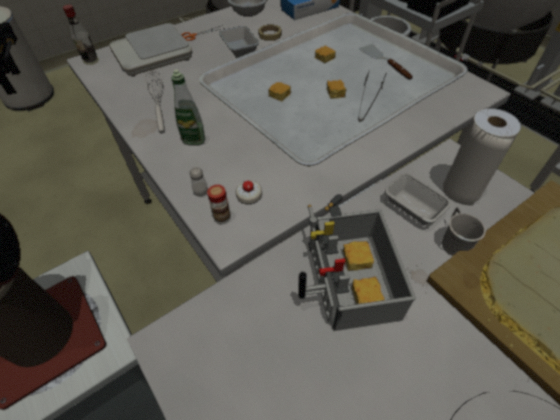

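View pics/side0.png

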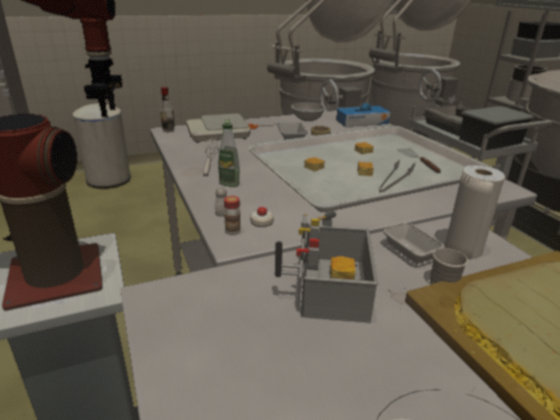

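The scene view shows the carrier at right, with the red catch at (338,268), the yellow catch at (323,230) and the black post at (302,285). The points agree with the carrier geometry, giving a yaw of about -0.46. I'll move to hover over the red catch.

drive_tool(
  targets=[
    [-0.031, -0.038, -0.002, 0],
    [-0.031, -0.038, -0.002, 0],
    [-0.031, -0.038, -0.002, 0],
    [-0.031, -0.038, -0.002, 0],
    [-0.031, -0.038, -0.002, 0],
    [-0.031, -0.038, -0.002, 0],
    [-0.031, -0.038, -0.002, 0],
    [-0.031, -0.038, -0.002, 0],
    [-0.031, -0.038, -0.002, 0],
    [-0.031, -0.038, -0.002, 0],
  ],
  jaw=0.66,
  force=20,
)

```text
clock: 2.05
position: [0.3716, 0.134, 0.251]
tcp_rot: [0.498, 3.1, 0.001]
wrist_force: [0.9, 1.0, 0.3]
opening: 0.0575
grasp_force: 0.0
```

drive_tool(
  targets=[
    [-0.031, -0.038, -0.002, 0],
    [-0.031, -0.038, -0.002, 0],
    [-0.031, -0.038, -0.002, 0],
    [-0.031, -0.038, -0.002, 0],
    [-0.031, -0.038, -0.002, 0],
    [-0.031, -0.038, -0.002, 0],
    [-0.031, -0.038, -0.002, 0],
    [-0.031, -0.038, 0, 0],
    [-0.031, -0.038, 0, 8],
    [0, 0, 0, 0],
  ],
)

```text
clock: 3.3
position: [0.529, -0.2796, 0.2635]
tcp_rot: [-0.72, -3.057, 0.0]
wrist_force: [-0.0, -0.4, 0.7]
opening: 0.0575
grasp_force: 0.0
```

```bash
python3 - <<'E'
from h import *
st()
for c in ["wrist","scene","side"]:
    im,_=manip.read_camera(c)
    if c=="wrist": cv2.imwrite("pics/w1.png",im[:,:,::-1])
    find(c,["red_squeeze","yellow_squeeze","red_catch","yellow_catch","post_grip","gate_hinge"])
E
```

```text
t 3.3 p [ 0.529  -0.2796  0.2635] x [-0.895  0.446  0.001] y [ 0.446  0.895 -0.   ] z [-0.001  0.    -1.   ] q [-0.62  0.14  1.56 -0.    1.45 -1.73] F [-0.  -0.4  0.7] op 0.0575 g 0.0
wrist red_squeeze 0.76 [ 0.5369 -0.3064  0.1392]
wrist yellow_squeeze 0.59 [ 0.5767 -0.224   0.1437]
wrist yellow_squeeze 0.52 [ 0.5819 -0.1664  0.1363]
wrist red_catch 0.93 [ 0.5374 -0.3063  0.1101]
wrist yellow_catch 0.75 [ 0.5773 -0.2286  0.1074]
wrist gate_hinge 0.96 [ 0.5801 -0.1672  0.1353]
wrist gate_hinge 0.53 [ 0.4686 -0.2711  0.1402]
scene red_squeeze 0.71 [ 0.5382 -0.3143  0.14  ]
scene yellow_squeeze 0.59 [ 0.5831 -0.2299  0.1394]
scene red_catch 0.68 [ 0.5406 -0.3128  0.1051]
scene red_catch 0.37 [0.4703 0.0424 0.0005]
scene yellow_catch 0.51 [ 0.5783 -0.2292  0.1126]
scene post_grip 0.86 [ 0.4731 -0.2739  0.1359]
scene gate_hinge 0.73 [ 0.5865 -0.1716  0.1346]
side red_squeeze 0.92 [ 0.5382 -0.3167  0.1371]
side yellow_squeeze 0.57 [ 0.5745 -0.2363  0.1354]
side red_catch 0.64 [ 0.5361 -0.3139  0.1066]
side yellow_catch 0.63 [ 0.5785 -0.2346  0.1066]
side post_grip 0.84 [ 0.469  -0.2793  0.136 ]
side post_grip 0.22 [ 0.5348 -0.3129  0.1075]
side gate_hinge 0.67 [ 0.583  -0.1742  0.136 ]
```

View pics/w1.png

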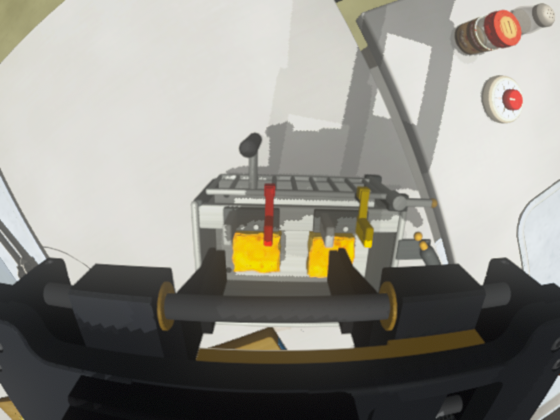

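The wrist view shows the red tab at (270,190–240), the yellow tab at (365,190–240) and the post at (250,145). The wrist and outside estimates differ by about 7 mm, so I'll measure the coloured tabs from depth.

```bash
cat >> h.py <<'E'
def cloud(c):
    info=manip.camera_info(c); im,d=manip.read_camera(c); K=np.array(info["mtx"]);E=np.array(info["extrinsics"])
    v,u=np.mgrid[:420,:560]; x=(u-K[0,2])/K[0,0]; y=(v-K[1,2])/K[1,1]
    if c=="wrist":
        r=np.hypot(x,y)+1e-9; k=np.tan(np.minimum(r,1.4))/r; x=x*k;y=y*k
    P=np.dstack([x*d,-y*d,-d])@E[:3,:3].T+E[:3,3]
    return im,P,d
def tabs(yaw):
    ax=np.array([np.cos(yaw),np.sin(yaw)]);ay=np.array([-ax[1],ax[0]])
    for c in ["wrist","scene","side"]:
        im,P,d=cloud(c); hsv=cv2.cvtColor(im,cv2.COLOR_RGB2HSV).astype(int)
        box=(d>0)&(abs(P[...,0]-.55)<.13)&(abs(P[...,1]+.26)<.12)&(P[...,2]>.12)&(P[...,2]<.175)
        H,S,V=hsv[...,0],hsv[...,1],hsv[...,2]
        for n,m in [("red",((H<6)|(H>172))&(S>130)&(V>60)),("yel",(H>17)&(H<35)&(S>110)&(V>60)),("blk",(V<50))]:
            q=P[m&box]
            if len(q)<4: print(c,n,len(q)); continue
            md=np.median(q,0); a=q[:,:2]@ax; b=q[:,:2]@ay
            print(c,n,len(q),np.round(md,4),"a",np.round(np.percentile(a,[5,50,95]),4),"b",np.round(np.percentile(b,[5,50,95]),4),"z",np.round(np.percentile(q[:,2],[5,95]),3))
E
python3 - <<'E'
from h import *
yaw=-.456; tabs(yaw)
ax=np.array([np.cos(yaw),np.sin(yaw)]);ay=np.array([-ax[1],ax[0]])
for p in [(.538,-.314),(.579,-.232),(.471,-.277),(.584,-.173)]: print(p,np.round([ax@p,ay@p],4))
E
```

```text
wrist red 454 [ 0.5318 -0.2896  0.1289] a [0.5831 0.6049 0.6237] b [-0.0294 -0.0258 -0.022 ] z [0.126 0.157]
wrist yel 767 [ 0.5791 -0.212   0.129 ] a [0.5868 0.6145 0.6445] b [0.0592 0.0628 0.135 ] z [0.123 0.157]
wrist blk 0
scene red 173 [ 0.5403 -0.2955  0.1323] a [0.5877 0.6153 0.6286] b [-0.0291 -0.0273 -0.0215] z [0.125 0.158]
scene yel 50 [ 0.5645 -0.2049  0.128 ] a [0.5887 0.5969 0.6096] b [0.0614 0.0638 0.0698] z [0.123 0.13 ]
scene blk 117 [ 0.4712 -0.2801  0.142 ] a [0.5402 0.5468 0.6147] b [-0.0503 -0.0455  0.0272] z [0.122 0.155]
side red 98 [ 0.5394 -0.299   0.1427] a [0.5879 0.6159 0.628 ] b [-0.0342 -0.0314 -0.0256] z [0.124 0.155]
side yel 84 [ 0.5834 -0.2198  0.1413] a [0.5929 0.6219 0.6492] b [0.0547 0.0587 0.1327] z [0.121 0.154]
side blk 70 [ 0.4677 -0.2862  0.1365] a [0.5407 0.5455 0.5507] b [-0.0536 -0.0505 -0.046 ] z [0.122 0.15 ]
(0.538, -0.314) [ 0.6213 -0.045 ]
(0.579, -0.232) [0.622  0.0467]
(0.471, -0.277) [ 0.5449 -0.0413]
(0.584, -0.173) [0.6005 0.1018]
```

```bash
sed -i 's/(P\[...,2\]>.12)/(P[...,2]>ZMIN)/; s/^def tabs(yaw):/def tabs(yaw,ZMIN=.12):/' h.py
python3 - <<'E'
from h import *
tabs(-.456,.15)
im,P,d=cloud("wrist"); cv2.imwrite("pics/w2.png",cv2.resize(im[160:260,190:440,::-1],None,fx=3.2,fy=3.2,interpolation=cv2.INTER_CUBIC))
E
```

```text
wrist red 147 [ 0.542  -0.2951  0.1562] a [0.6098 0.6166 0.6261] b [-0.0287 -0.026  -0.0233] z [0.154 0.157]
wrist yel 197 [ 0.5849 -0.2175  0.1558] a [0.613  0.6213 0.6303] b [0.0594 0.0622 0.0662] z [0.151 0.157]
wrist blk 0
scene red 43 [ 0.5475 -0.2977  0.1562] a [0.6137 0.6227 0.6304] b [-0.0288 -0.0269 -0.0236] z [0.151 0.158]
scene yel 0
scene blk 46 [ 0.4722 -0.2777  0.1534] a [0.5405 0.5461 0.5514] b [-0.0475 -0.0423 -0.0356] z [0.151 0.155]
side red 28 [ 0.5439 -0.3013  0.1526] a [0.6126 0.6212 0.6289] b [-0.0333 -0.0318 -0.0277] z [0.15  0.155]
side yel 22 [ 0.5871 -0.2211  0.153 ] a [0.6175 0.6254 0.6313] b [0.0555 0.0584 0.0645] z [0.15  0.155]
side blk 9 [ 0.4681 -0.2842  0.1517] a [0.5423 0.5447 0.5481] b [-0.052  -0.0499 -0.0452] z [0.15  0.152]
```

View pics/w2.png

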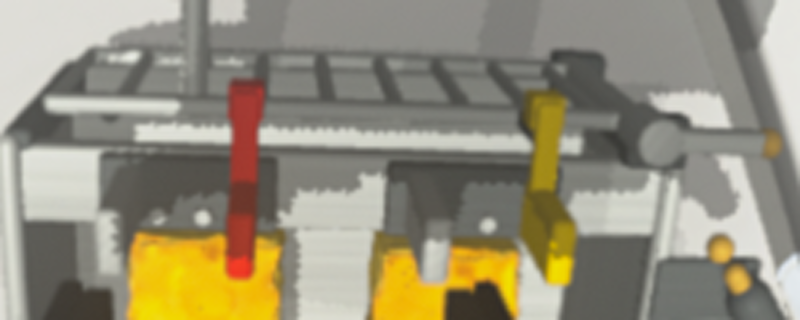

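The crop shows the red tab upright at (245,80–275), its hook reaching forward, and the yellow tab at (555,90–280). The yaw refines to about -0.49, with red_squeeze near (0.536,-0.314). I'll align over it and go part of the way down.

drive_tool(
  targets=[
    [0, 0, 0, 1.5],
    [-0.011, -0.014, 0, 0],
    [-0.0115, -0.015, 0.02, 0],
    [0, 0, 0.03, 0],
    [0, 0, 0.025, 0],
    [0, 0, 0, 0],
  ],
)

```text
clock: 5.45
position: [0.5339, -0.3129, 0.1868]
tcp_rot: [-0.754, -3.045, -0.003]
wrist_force: [-0.9, -0.0, 0.8]
opening: 0.0573
grasp_force: 0.0
```

```bash
python3 - <<'E'
from h import *
s,r=st()
im,P,d=cloud("wrist"); cv2.imwrite("pics/w3.png",im[:,:,::-1])
tabs(-.49,.15)
E
```

```text
t 5.45 p [ 0.5339 -0.3129  0.1868] x [-0.885  0.466  0.005] y [0.466 0.885 0.001] z [-0.004  0.003 -1.   ] q [-0.66  0.24  1.58 -0.    1.32 -1.74] F [-0.9 -0.   0.8] op 0.0573 g 0.0
wrist red 303 [ 0.5424 -0.2956  0.1561] a [0.6103 0.6176 0.627 ] b [-0.0084 -0.0053 -0.0023] z [0.154 0.157]
wrist yel 381 [ 0.5843 -0.218   0.1557] a [0.6101 0.6192 0.6286] b [0.0522 0.0824 0.0875] z [0.151 0.157]
wrist blk 0
scene red 0
scene yel 5 [ 0.591  -0.2219  0.1515] a [0.6138 0.626  0.6286] b [0.0821 0.0822 0.0837] z [0.15  0.154]
scene blk 41 [ 0.4724 -0.2785  0.1539] a [0.5425 0.5478 0.5525] b [-0.0287 -0.0239 -0.0173] z [0.152 0.156]
side red 0
side yel 0
side blk 6 [ 0.4695 -0.2837  0.1508] a [0.5442 0.5469 0.5496] b [-0.0307 -0.0296 -0.0266] z [0.15  0.152]
```

View pics/w3.png

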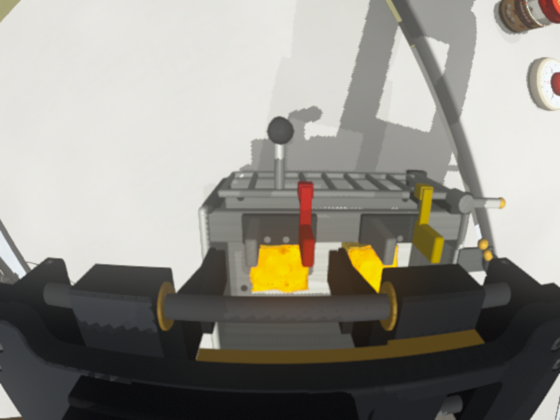

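The wrist view shows the red tab at (306,215) and the plate at (250,240), both between the fingers at columns 210 and 345. I'll go down and squeeze, shifting toward the plate.

drive_tool(
  targets=[
    [0, 0, 0.02, 0],
    [-0.001, 0, 0.02, 0],
    [0, 0, 0.014, 0],
    [0, 0, 0, 0],
  ],
)

```text
clock: 6.15
position: [0.535, -0.3124, 0.133]
tcp_rot: [-0.753, -3.046, -0.003]
wrist_force: [-1.0, -0.1, 0.4]
opening: 0.0574
grasp_force: 0.0
```

drive_tool(
  targets=[
    [0, -0.002, 0, 0],
    [0, -0.002, 0, 0],
    [0, -0.001, 0, 0],
    [0, -0.001, 0, 0],
    [0, 0, 0, 0],
    [0, 0, 0, 0],
  ],
  jaw=0.3,
  force=25,
)

```text
clock: 6.9
position: [0.5338, -0.3188, 0.1361]
tcp_rot: [0.754, 3.049, -0.0]
wrist_force: [1.2, 0.4, -0.2]
opening: 0.0295
grasp_force: 25.0
```

```bash
python3 - <<'E'
from h import *
st()
E
```

```text
t 6.9 p [ 0.5338 -0.3188  0.1361] x [-0.885  0.466 -0.001] y [0.466 0.885 0.   ] z [ 0.001 -0.    -1.   ] q [-0.67  0.29  1.62  0.    1.22 -1.75] F [ 1.2  0.4 -0.2] op 0.0295 g 24.99913467792794
```

The opening is 29.5 mm at 25 N, so red is fully in. Now the yellow catch: open, lift, shift 95 mm and go down.

drive_tool(
  targets=[
    [0, 0, 0, 0],
    [0, 0, 0, 0],
    [0, 0, 0, 0],
    [0, 0, -0.025, 0],
    [0, 0, -0.025, 0],
    [0, 0.03, 0, 0],
    [0, 0.035, 0, 0],
    [0, 0.03, 0, 0],
    [0, 0, 0, 0],
  ],
  jaw=0.66,
)

```text
clock: 8.02
position: [0.5783, -0.2328, 0.1855]
tcp_rot: [-0.749, -3.051, -0.0]
wrist_force: [-0.0, -0.5, -0.2]
opening: 0.0575
grasp_force: 0.0
```

```bash
python3 - <<'E'
from h import *
st()
im,P,d=cloud("wrist"); cv2.imwrite("pics/w4.png",im[:,:,::-1])
tabs(-.49,.15)
E
```

```text
t 8.03 p [ 0.5783 -0.2328  0.1855] x [-0.886  0.463  0.   ] y [0.463 0.886 0.   ] z [-0.  0. -1.] q [-0.51  0.25  1.58  0.    1.31 -1.6 ] F [-0.  -0.5 -0.2] op 0.0575 g 0.0
wrist red 365 [ 0.5371 -0.307   0.1557] a [0.6105 0.6184 0.628 ] b [-0.0219 -0.0179 -0.0151] z [0.152 0.157]
wrist yel 406 [ 0.5852 -0.2164  0.1561] a [0.6102 0.6182 0.6276] b [0.0809 0.0844 0.0881] z [0.152 0.157]
wrist blk 0
scene red 52 [ 0.5398 -0.3095  0.1567] a [0.6141 0.6217 0.631 ] b [-0.0217 -0.0194 -0.0146] z [0.15  0.158]
scene yel 0
scene blk 39 [ 0.4724 -0.2789  0.1536] a [0.543  0.5481 0.553 ] b [-0.0283 -0.0241 -0.0186] z [0.151 0.155]
side red 27 [ 0.5386 -0.3137  0.1536] a [0.6137 0.6223 0.6305] b [-0.0266 -0.024  -0.0209] z [0.15  0.155]
side yel 0
side blk 7 [ 0.4682 -0.2851  0.1518] a [0.5439 0.5461 0.5496] b [-0.0334 -0.031  -0.0277] z [0.15  0.153]
```

View pics/w4.png

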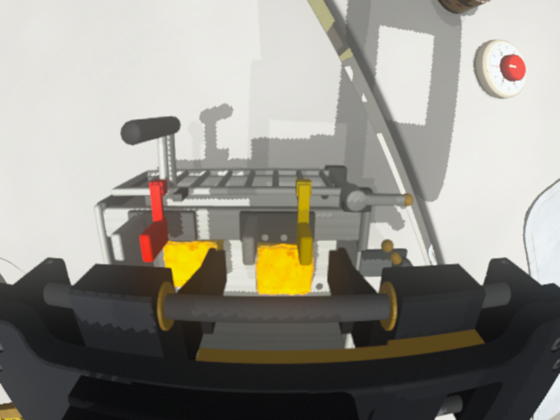

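Red stays in at (155,215). The yellow tab (304,220) and its plate (250,240) sit between the fingers as red did, so I'll go down and squeeze.

drive_tool(
  targets=[
    [0, 0, 0.02, 0],
    [-0.001, 0, 0.02, 0],
    [0, 0, 0.012, 0],
    [0, 0, 0, 0],
  ],
)

```text
clock: 8.72
position: [0.5773, -0.2345, 0.1312]
tcp_rot: [-0.753, -3.046, -0.002]
wrist_force: [-0.2, 0.0, -0.2]
opening: 0.0573
grasp_force: 0.0
```

drive_tool(
  targets=[
    [0, -0.002, 0, 0],
    [0, -0.002, 0, 0],
    [0, -0.001, 0, 0],
    [0, -0.001, 0, 0],
    [0, 0, 0, 0],
    [0, 0, 0, 0],
  ],
  jaw=0.3,
  force=25,
)

```text
clock: 9.48
position: [0.5765, -0.2397, 0.134]
tcp_rot: [0.753, 3.048, 0.002]
wrist_force: [3.0, 4.3, -1.6]
opening: 0.0295
grasp_force: 25.0
```

drive_tool(
  targets=[
    [0, 0, 0, 0],
    [0, 0, 0, 0],
    [0, 0, 0, 0],
    [0, 0, -0.025, 0],
    [0, 0, -0.025, 0],
    [0, 0, -0.01, 0],
    [0, 0, 0, 0],
  ],
  jaw=0.66,
)

```text
clock: 10.35
position: [0.5761, -0.2407, 0.1942]
tcp_rot: [0.754, 3.048, -0.001]
wrist_force: [-0.0, -0.0, -0.8]
opening: 0.0573
grasp_force: 0.0
```

```bash
python3 - <<'E'
from h import *
st()
tabs(-.49,.15)
for c in ["scene","side"]: find(c,["post_grip"])
E
```

```text
t 10.35 p [ 0.5761 -0.2407  0.1942] x [-0.885  0.466 -0.002] y [ 0.466  0.885 -0.   ] z [ 0.001 -0.001 -1.   ] q [-0.52  0.24  1.57 -0.    1.33 -1.61] F [-0.  -0.  -0.8] op 0.0573 g 0.0
wrist red 354 [ 0.5368 -0.3073  0.156 ] a [0.6102 0.6181 0.6279] b [-0.0222 -0.0182 -0.0152] z [0.152 0.157]
wrist yel 378 [ 0.5788 -0.2288  0.156 ] a [0.61   0.6184 0.6279] b [0.067  0.0704 0.074 ] z [0.152 0.157]
wrist blk 0
scene red 51 [ 0.5395 -0.3093  0.1562] a [0.6137 0.6219 0.6304] b [-0.0214 -0.0192 -0.015 ] z [0.151 0.159]
scene yel 2
scene blk 40 [ 0.4724 -0.2785  0.1533] a [0.5429 0.5482 0.5535] b [-0.0284 -0.0241 -0.0171] z [0.151 0.155]
side red 28 [ 0.5376 -0.3142  0.1535] a [0.6137 0.6223 0.6305] b [-0.0273 -0.025  -0.0203] z [0.151 0.156]
side yel 14 [ 0.5795 -0.2363  0.1527] a [0.6152 0.6222 0.6293] b [0.0615 0.0651 0.0671] z [0.151 0.154]
side blk 10 [ 0.4684 -0.2849  0.1509] a [0.5437 0.547  0.5504] b [-0.0335 -0.0322 -0.0266] z [0.15  0.153]
scene post_grip 0.55 [ 0.4731 -0.2724  0.1363]
side post_grip 0.92 [ 0.4705 -0.2809  0.1336]
```

Both tabs are in by depth. Next the post, at about (0.4715,-0.278).

drive_tool(
  targets=[
    [0.025, -0.027, 0, 0],
    [0.025, -0.0275, 0, 0],
    [0.025, -0.027, 0, 0],
    [0, 0, 0, 0],
    [0, 0, 0, 0],
  ],
)

```text
clock: 11.22
position: [0.4717, -0.2775, 0.1934]
tcp_rot: [0.755, 3.049, 0.001]
wrist_force: [0.9, 0.0, 0.6]
opening: 0.0574
grasp_force: 0.0
```

```bash
python3 - <<'E'
from h import *
st()
im,P,d=cloud("wrist"); cv2.imwrite("pics/w5.png",im[:,:,::-1])
q=P[(d>0)&(abs(P[...,0]-.47)<.03)&(abs(P[...,1]+.278)<.03)&(P[...,2]>.14)&(P[...,2]<.16)]
print(len(q),np.median(q,0) if len(q) else 0)
find("wrist",["post_grip"]); tabs(-.49,.14)
E
```

```text
t 11.22 p [ 0.4717 -0.2775  0.1934] x [-0.885  0.466 -0.   ] y [0.466 0.885 0.   ] z [ 0.  0. -1.] q [-0.68  0.06  1.77  0.    1.31 -1.76] F [0.9 0.  0.6] op 0.0574 g 0.0
544 [ 0.46769477 -0.27619296  0.15269742]
wrist post_grip 0.94 [ 0.469  -0.2752  0.1391]
wrist red 184 [ 0.5371 -0.3085  0.1563] a [0.6103 0.619  0.6283] b [-0.022  -0.0196 -0.0166] z [0.155 0.157]
wrist yel 23 [ 0.5352 -0.3052  0.1544] a [0.612  0.6201 0.6265] b [-0.0374 -0.0153 -0.0151] z [0.147 0.156]
wrist blk 0
scene red 36 [ 0.5438 -0.3126  0.155 ] a [0.6219 0.6266 0.6309] b [-0.0216 -0.0204 -0.016 ] z [0.141 0.158]
scene yel 6 [ 0.5823 -0.2322  0.1416] a [0.6197 0.623  0.6274] b [0.0675 0.0684 0.0694] z [0.141 0.143]
scene blk 0
side red 35 [ 0.5365 -0.3143  0.1527] a [0.6137 0.622  0.6305] b [-0.027  -0.0246 -0.0204] z [0.149 0.155]
side yel 30 [ 0.5795 -0.2337  0.1527] a [0.6131 0.6211 0.629 ] b [0.0629 0.0657 0.0702] z [0.149 0.154]
side blk 24 [ 0.4679 -0.2862  0.1485] a [0.544  0.547  0.5506] b [-0.0348 -0.0324 -0.0269] z [0.142 0.152]
```

View pics/w5.png

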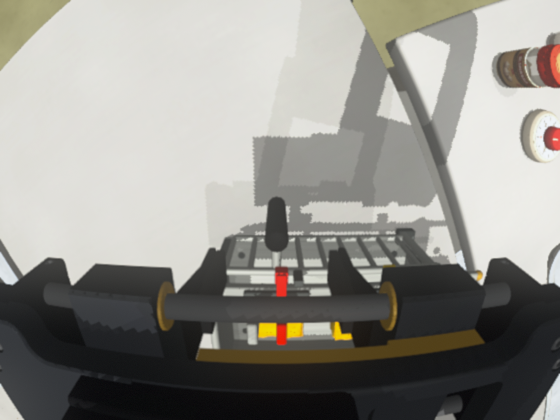

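The post at (277,225) is centred between the fingers (columns 210 and 345). I'll go down and grip.

drive_tool(
  targets=[
    [0.001, 0, 0.025, 0],
    [0, 0, 0.025, 0],
    [0, 0, 0.018, 0],
    [0, 0, 0, 0],
  ],
)

```text
clock: 11.98
position: [0.4698, -0.2762, 0.1238]
tcp_rot: [-0.753, -3.047, -0.002]
wrist_force: [-0.4, 0.1, 0.7]
opening: 0.0574
grasp_force: 0.0
```

drive_tool(
  targets=[
    [0, 0, 0, 0],
    [0, 0, 0, 0],
    [0, 0, 0, 0],
    [0, 0, 0, 0],
    [0, 0, 0, 0],
    [0, 0, 0, 0],
  ],
  jaw=0.0,
  force=40,
)

```text
clock: 12.72
position: [0.4705, -0.2772, 0.1257]
tcp_rot: [0.754, 3.05, -0.0]
wrist_force: [0.4, -0.1, 0.5]
opening: 0.0147
grasp_force: 40.0
```

```bash
python3 - <<'E'
from h import *
s,r=st()
yaw=-.49; ax=np.array([np.cos(yaw),np.sin(yaw)]);ay=np.array([-ax[1],ax[0]])
p=s["position"][:2]; H=p+.145*ay+.05*ax; print("H",H)
v=p-H; last=p
for g in np.arange(.15,1.66,.15):
    c,n=np.cos(-g),np.sin(-g); q=H+np.array([c*v[0]-n*v[1],n*v[0]+c*v[1]])
    dl=q-last; print(round(g,2),np.round(q,3),"tool d",np.round([dl@r[:2,0],dl@r[:2,1]],4)); last=q
E
```

```text
t 12.72 p [ 0.4705 -0.2772  0.1257] x [-0.885  0.466 -0.   ] y [ 0.466  0.885 -0.   ] z [ 0. -0. -1.] q [-0.68  0.13  1.83 -0.    1.18 -1.76] F [ 0.4 -0.1  0.5] op 0.0147 g 39.97349104844034
H [ 0.58290604 -0.17276599]
0.15 [ 0.456 -0.259] tool d [0.0211 0.0092]
0.3 [ 0.445 -0.239] tool d [0.0194 0.0123]
0.45 [ 0.436 -0.218] tool d [0.0174 0.015 ]
0.6 [ 0.431 -0.195] tool d [0.015  0.0175]
0.75 [ 0.43  -0.173] tool d [0.0122 0.0195]
0.9 [ 0.431 -0.15 ] tool d [0.0091 0.0211]
1.05 [ 0.436 -0.127] tool d [0.0059 0.0222]
1.2 [ 0.445 -0.106] tool d [0.0025 0.0229]
1.35 [ 0.456 -0.086] tool d [-0.001  0.023]
1.5 [ 0.471 -0.068] tool d [-0.0044  0.0226]
1.65 [ 0.488 -0.053] tool d [-0.0077  0.0217]
```

drive_tool(
  targets=[
    [0.0105, 0.0045, 0, 0],
    [0.0105, 0.0045, 0, 0],
    [0.01, 0.006, 0, 0],
    [0.0095, 0.006, 0, 0],
    [0.009, 0.0075, 0, 0],
    [0.0085, 0.0075, 0, 0],
    [0, 0, 0, 0],
  ],
)

```text
clock: 13.6
position: [0.4339, -0.2176, 0.1256]
tcp_rot: [-0.752, -3.047, 0.002]
wrist_force: [-7.5, -4.8, 3.6]
opening: 0.015
grasp_force: 40.0
```

```bash
python3 - <<'E'
from h import *
s,r=st()
H=np.array([.5829,-.1728]); v=s["position"][:2]-H; print(np.hypot(*v), "g",(np.arctan2(-.1044,-.1124)-np.arctan2(v[1],v[0]))%(2*np.pi))
print("Ftool",r.T@s["wrist_force"], "tau",s["ft_torque"])
find("side",["post_grip"]) if manip.read_camera("side") else 0
find("scene",["post_grip"]) if manip.read_camera("scene") else 0
E
```

```text
t 13.6 p [ 0.4339 -0.2176  0.1256] x [-0.885  0.465  0.003] y [ 0.465  0.885 -0.002] z [-0.004 -0.001 -1.   ] q [-0.63 -0.01  1.98 -0.    1.17 -1.71] F [-7.5 -4.8  3.6] op 0.015 g 40.004848153330386
0.1556055413634696 g 0.45637970042097553
Ftool [ 4.37213309 -7.77522164 -3.53427852] tau [-0.96839657  1.24938949 -0.30030965]
side post_grip 0.61 [ 0.4374 -0.2243  0.1384]
```

The gate follows, at about 0.45 rad. The sideways force is a mild outward push, so I'll bias the path about 2 mm outward and go on.

drive_tool(
  targets=[
    [0.009, 0.0075, 0, 0],
    [0.008, 0.008, 0, 0],
    [0.0065, 0.0095, 0, 0],
    [0.006, 0.0095, 0, 0],
    [0.005, 0.0105, 0, 0],
    [0.0045, 0.0105, 0, 0],
    [0.003, 0.011, 0, 0],
    [0.003, 0.011, 0, 0],
    [0, 0, 0, 0],
  ],
)

```text
clock: 14.92
position: [0.4309, -0.1265, 0.1254]
tcp_rot: [-0.75, -3.047, -0.002]
wrist_force: [-6.7, 1.0, 5.6]
opening: 0.0148
grasp_force: 40.0
```

```bash
cat >> h.py <<'E'
def gate():
    s,r=st()
    H=np.array([.5829,-.1728]); v=s["position"][:2]-H; print(np.hypot(*v), "g",(np.arctan2(-.1044,-.1124)-np.arctan2(v[1],v[0]))%(2*np.pi))
    u=v/np.hypot(*v); f=np.array(s["wrist_force"])[:2]; print("F rad",f@u,"opening tang",f@[u[1],-u[0]])
E
python3 - <<'E'
from h import *
gate()
for c in ["side","scene"]:
    manip.read_camera(c); find(c,["post_grip"])
E
```

```text
t 14.93 p [ 0.4309 -0.1265  0.1254] x [-0.886  0.464  0.004] y [0.464 0.886 0.001] z [-0.003  0.002 -1.   ] q [-0.46 -0.1   2.07  0.    1.18 -1.55] F [-6.7  1.   5.6] op 0.0148 g 40.03367395140231
0.15888914125543593 g 1.0442159393035197
F rad 6.697052029472588 opening tang -0.9851201367319923
side post_grip 0.89 [ 0.4371 -0.1351  0.1358]
scene post_grip 0.71 [ 0.583  -0.2316  0.1381]
```

drive_tool(
  targets=[
    [0.002, 0.0115, 0, 0],
    [0.002, 0.0115, 0, 0],
    [0.001, 0.0115, 0, 0],
    [0, 0.0115, 0, 0],
    [-0.001, 0.0115, 0, 0],
    [-0.0015, 0.0115, 0, 0],
    [-0.002, 0.011, 0, 0],
    [0, 0, 0, 0],
    [0, 0, 0, 0],
  ],
)

```text
clock: 16.25
position: [0.4686, -0.0575, 0.1252]
tcp_rot: [-0.752, -3.05, 0.001]
wrist_force: [-0.2, -4.2, -0.8]
opening: 0.0149
grasp_force: 40.1
```

```bash
python3 - <<'E'
from h import *
gate()
im,_=manip.read_camera("side"); find("side",["post_grip"]); a=im
im,_=manip.read_camera("scene"); find("scene",["post_grip"])
f=lambda i:cv2.resize(i[130:350,200:400,::-1],(400,440))
cv2.imwrite("pics/g.png",np.hstack([f(a),f(im)]))
E
```

```text
t 16.25 p [ 0.4686 -0.0575  0.1252] x [-0.885  0.465  0.   ] y [ 0.465  0.885 -0.001] z [-0.001 -0.001 -1.   ] q [-0.29 -0.04  2.02 -0.    1.17 -1.38] F [-0.2 -4.2 -0.8] op 0.0149 g 40.08620509877801
0.16233263654026306 g 1.5384831808899184
F rad -2.8404068641846942 opening tang -3.1437440377529247
side post_grip 0.72 [ 0.4794 -0.067   0.1336]
scene post_grip 0.6 [ 0.5439 -0.3141  0.1075]
```

View pics/g.png

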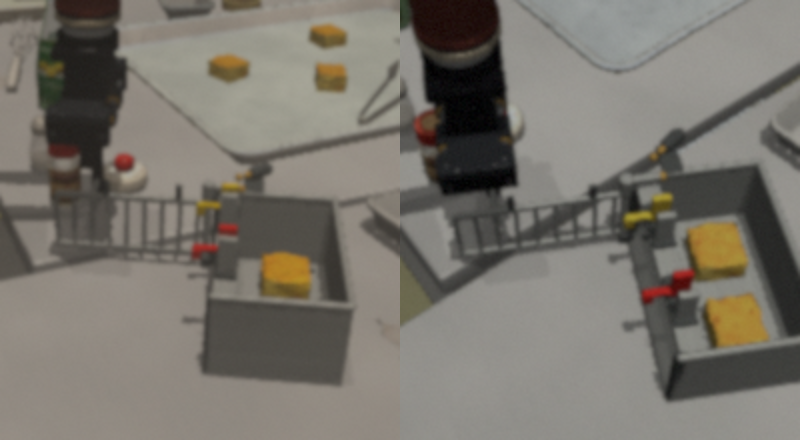

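The pictures show the gate standing about square to the front, the post in the jaws, both tabs in, and the portions, timer and jar in place. I'll check stillness and the gate angle from depth before handing in.

drive_tool(
  targets=[
    [0, 0, 0, 0],
    [0, 0, 0, 0],
    [0, 0, 0, 0],
    [0, 0, 0, 0],
  ],
)

```text
clock: 16.95
position: [0.4685, -0.0576, 0.1252]
tcp_rot: [-0.752, -3.05, 0.001]
wrist_force: [-1.1, -5.5, -0.9]
opening: 0.0146
grasp_force: 40.1
```

```bash
python3 - <<'E'
from h import *
gate()
for c in ["scene","side"]:
    im,P,d=cloud(c); m=manip.masks_of("gate",c)
    M=m[0]["pixels"] if m else np.zeros(d.shape,bool)
    q=P[M&(d>0)&(P[...,2]>.03)&(P[...,2]<.115)]
    q=q[(q[:,0]<.56)&(q[:,0]>.42)&(abs(q[:,1]+.12)<.08)][:,:2].astype(np.float32)
    print(c,len(q))
    if len(q)>20:
        l=cv2.fitLine(q,cv2.DIST_HUBER,0,.01,.01).ravel(); a=np.arctan2(l[1],l[0])%np.pi
        print("gate dir",np.degrees(a),"angle",(-np.pi/2-.49+2*np.pi)-a, np.median(q,0))
tabs(-.49,.14)
E
```

```text
t 16.95 p [ 0.4685 -0.0576  0.1252] x [-0.885  0.465  0.   ] y [ 0.465  0.885 -0.001] z [-0.001 -0.001 -1.   ] q [-0.29 -0.04  2.02 -0.    1.17 -1.38] F [-1.1 -5.5 -0.9] op 0.0146 g 40.08585409261286
0.16235607105745692 g 1.5373497984215359
F rad -3.1143433945929293 opening tang -4.624088326388342
scene 584
gate dir 152.535 angle 1.5601506 [ 0.49302346 -0.12593049]
side 522
gate dir 152.01302 angle 1.5692611 [ 0.4813728  -0.12564668]
wrist red 0
wrist yel 0
wrist blk 0
scene red 75 [ 0.5394 -0.3098  0.154 ] a [0.6134 0.6218 0.6304] b [-0.0218 -0.0203 -0.0158] z [0.141 0.158]
scene yel 72 [ 0.5827 -0.2313  0.1529] a [0.6141 0.6228 0.6315] b [0.0677 0.0698 0.0754] z [0.141 0.158]
scene blk 0
side red 34 [ 0.5382 -0.3145  0.1526] a [0.6137 0.6222 0.6305] b [-0.0274 -0.0245 -0.0214] z [0.148 0.155]
side yel 34 [ 0.5805 -0.2348  0.1523] a [0.6131 0.6222 0.6314] b [0.0631 0.0653 0.0692] z [0.148 0.155]
side blk 0
```

The gate stands at about 1.56 rad, still, gripped at 40 N, with both tabs in.

```bash
python3 -c "
from bench import manip
print(manip.job_done())"
```

```text
the job is handed in; nothing more can be done
None
```

I squeezed the red catch fully in, then the yellow one, and drew the gate open to about 1.56 rad (89 degrees), where it was still and gripped by its post at 40 N when I handed in at about 17 s; no verdict came back.

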